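Raise the book rest to its upper rung and prove the lock

TASK

Take the book rest by its top bar and raise it past both rungs until its pawl has swung free above the upper rung, then lower it gently, never letting it drop, until the pawl sits on that rung. Then push down on the rest with about 15 N to prove that it is locked, never so hard that it bends (its pawl must not carry more than 38 N, weight included), and let go. Leave the jar, brush, clip and phone around the stand where they are.

Things in the scene. Friction and masses are not known exactly. Their poses are not given: they have to be found in the camera images.
- stand: Fixed stand: steel base plate 220 x 240 x 12 mm on the desk, two aluminium uprights (20 x 16 mm, 150 mm apart, tops 165 mm above the desk), tie bar behind their tops. Origin on the desk, midway between the uprights; x points to its back (away from the book prongs), y along the rungs, z up.
- rung_mark (a point): Nominal middle of the upper rung, fixed on the stand 105 mm above the desk at x = y = 0. Two round steel rungs, 10 mm diameter, run along y between the uprights at x = 0. They are clamped by hand, so each real height varies by itself and is not measured: lower rung axis 44 to 56 mm above the desk, upper 96 to 114 mm.
- rest (a joint): Height (m) of the book rest, a ladder-like section sliding vertically before the uprights: 0 = on its stop (the start), 0.145 = top stop. 0.5 to 0.85 kg with its pawl, guide friction about 1 N: it falls if let go with no rung under the pawl. Seats on the lower rung at 0.025 to 0.037. Pawl clears the upper rung and swings back level at 0.103 to 0.124; seats on it at 0.076 to 0.096.
- top_bar (a point): Middle of the rest's top bar, a round tube of 16 mm diameter, 150 mm long along the stand's y, 24 mm in front (-x) of the stand's origin and 200 mm above the desk at rest = 0; rises with the rest. Grip it here from above, fingers closing along the stand's x. The stand ends 35 mm below it and the 50 mm below it between the stiles are free.
- pawl: Steel pawl. Origin on its hinge (along y), 24 mm in front of the rungs, 28 mm above the desk at rest = 0. Arm 8 mm thick, 24 mm wide, points 35 mm back (+x), lip down at its end; heavy tail forward. Level = on its stop, locked. Rising past a rung tips the arm down about 60 degrees (about 1 N), then it swings back level. Lowered, the arm lands on the rung and holds rigidly.
- jar: Bystander: glass jar with lid, 64 mm diameter, 95 mm tall, beside the stand; origin under its centre.
- brush: Bystander: dusting brush 190 mm long lying beside the stand; origin under its middle.
- clip: Bystander: binder clip, 30 x 40 x 16 mm, lying in front of the stand; origin under its centre.
- phone: Bystander: phone, 72 x 150 x 9 mm, lying flat beside the stand; origin under its centre.

How it is judged (in metres and radians):
On the way, in this order (a step that is already met when the one before it is completed fails the run):
1. the rest is raised until its pawl has passed the upper rung and swung back level (value of joint rest above 0.1 m and angle between pawl's own z axis and vertical below 0.2 rad), for 0.1 s.
2. the pawl is seated on the upper rung and proved by a push: at least 13 N on the pawl, weight of the rest (5 to 8 N) included (value of joint rest between 0.072 and 0.099 m and angle between pawl's own z axis and vertical below 0.12 rad and contact force between pawl and anything else above 13 N), for 0.2 s.
At the end, for the whole second after the job is handed in: The rest hangs still on the upper rung by its pawl: height 0.072 to 0.099 m, pawl within 0.12 rad of level and carrying the load (over 2 N), nobody holding it (value of joint rest between 0.072 and 0.099 m and angle between pawl's own z axis and vertical below 0.12 rad and contact force between pawl and anything else above 2 N and velocity of joint rest between -0.01 and 0.01 m/s); the robot touches nothing.
It fails at once if the rest is dropped or slammed: it moves down faster than 0.2 m/s (velocity of joint rest below -0.2 m/s).
It fails at once if the pawl is overloaded: more than 38 N on it (contact force between pawl and anything else above 38 N).
It fails at once if the jar, brush, clip or phone is pushed more than 20 mm (distance of any of jar, brush, clip, phone from where it was at the start of the episode above 0.02 m).
It also fails if it takes over 42 s, if anything falls off the work surface, if the arm or the gripper's body presses on something with over 40 N, if the wrist force passes 120 N, or if a joint passes its speed limit or range.

ROBOT

A 6-joint arm with a two-finger parallel gripper is mounted at the origin on the work surface. World frame = base frame: x ahead of the robot, y to its left, z up, the work surface at z = 0. Lengths are in m, angles in degrees, forces in N, time in s.
With the tool pointing down it reaches from about 0.25 to 0.775 m from the base axis. Payload 4 kg.
Tool frame: the origin (TCP) lies on the centre line of the jaws, within the pads' length; the fingertips stand 19 mm ahead of it and the grasp point (between the pads) is the TCP; z points along the fingers, y is the line along which they close (so a half turn about z gives the same grasp; the last joint's range is limited). The gripper opens to 94 mm and grips with 3 to 60 N. Pads are 16 mm wide; open, the fingers measure 119 mm over their backs; the gripper's body (75 mm by 177 mm) begins 78 mm behind the grasp point.
Start: joints at [58.837, 4.996, 78.535, -0, 96.463, -5.907], TCP at [0.235, 0.497, 0.186] pointing down, gripper open.
Joint ranges: [-177.83, 177.83], [-43.37, 116.18], [15.69, 146.23], [-61.86, 241.86], [9.47, 152.12], [-147.06, 147.06]. Speed limits (degrees/s): [159.86, 159.86, 180, 180, 180, 180].

INTERFACE

Orientations are given as [roll, pitch, yaw] about the fixed x, y, z axes, in that order (R = Rz(yaw) Ry(pitch) Rx(roll)).
In Python, from workcell import robot, optics, sign_off gives the robot as it stands. The module is installed in compiled form; this text tells all that it offers.
- The arm moves only by the tool drive_tool, never from a script. Its argument "increments" is a list that holds one entry, the list of rows, each a list of 7 numbers: the turn, a rotation vector about the tool's x, y, z in degrees, then the shift along the tool's x, y, z in cm, then the opening, from 0 (shut) to 1 (fully open). In form: [[[wx, wy, wz, tx, ty, tz, fingers], ...]]. A call has 1 to 8 rows; each row is the pose to reach, as a shift and turn from the pose commanded when the call began, along the tool's axes at that moment; what a row does not reach only later rows make up. A row lasts 1/10 s, in which the tool goes at most 50 mm and 8.59 degrees, less where a joint would pass 70% of its speed; a pose out of reach is approached as far as the arm can. A call with a gripper value outside its range is refused whole. The fingers move at their own pace and stop on an object; "newtons" is the grip in N (left out, the last holds). Time passes only in rows, so rows that repeat a pose let the fingers close. It gives the time, the measured TCP pose, the force, the opening and the grip force at its end, in the units of the state.
- robot.get_state(): the state, without advancing time (a new reading comes with each control period).
- optics.get_image(name): name is "scene" or "side" or "wrist"; returns a dict with "color" (480x640x3 uint8, red, green, blue), "depth" (480x640 float32, m along the optical axis (not along the pixel's ray), 0 where there is no reading), "fx", "fy", "cx", "cy" (pixels), "eye" and "attitude" of the camera in the world. Camera axes: x right, y down, z forward; pixel columns grow to the right and rows downward; lengths in m; the calibration is good to about 2 mm. The wrist camera is an equidistant fisheye: a pixel r from the principal point sees the ray r / f radians off the axis. A picture is of the moment at which its call begins.
- sign_off(): hands the job in; it is judged then, once.
The state is a dict: "time_s": time; "q": joint angles; "joint_vel": joint speeds; "tau": joint torques, N m; "position": TCP position; "eef_rot": TCP orientation; "contact_force": force on the tool from outside, world axes, zero at the start; "wrist_torque": the same for the moment, N m; "width": finger opening in m; "finger_force": force on a finger pad.
Only numpy, scipy, OpenCV 4.12 (cv2) and the standard library are available. Lean on these libraries where they do the work, as an engineer would, in place of code of your own. Each camera call takes 0.05 s, during which the arm holds its last target. There are 200 camera calls.

## Working session

There is one attempt and no reset: what is moved stays moved. The work goes in short steps, Python scripts to look and compute and a tool call to move; the robot and the scene stay as the last step left them, time stands still between calls to the robot, and variables do not carry over. Pictures are saved under pics/ and viewed, at most 10 in all, crops included, and the job is handed in when it is done.

Besides the shell and the picture viewer there is one more tool, called after "Emit:" by a JSON object that holds its "api" and its "payload". drive_tool: Moves the arm, as the interface text tells. Its arguments: {"type":"object","properties":{"increments":{"type":"array"},"newtons":{"type":"number"}},"required":["increments"]}

```bash
mkdir -p pics; python3 - <<'E'
from workcell import robot, optics
import cv2,numpy as np
for n in("scene","side"):
    i=optics.get_image(n); np.savez(f"pics/{n}0.npz",**i)
    cv2.imwrite(f"pics/{n}0.png",i["color"][:,:,::-1]); print(n,i["eye"],i["attitude"],i["fx"],i["cx"],i["cy"])
print(robot.get_state())
E
```

```text
scene [1.25185055 0.31546382 1.14240326] [-143.95919851    0.7645036   109.78463322] 536.0813400515312 313.707495766942 242.56683662261045
side [ 0.40880338 -0.66178405  0.72866882] [-129.1622397     0.24965362  -12.69133139] 500.36711530994427 323.6359475096148 233.374919941504
{'time_s': 0.1, 'q': array([ 5.88388222e+01,  5.03523564e+00,  7.86133118e+01, -6.15937189e-04,
        9.64638741e+01, -5.90799870e+00]), 'joint_vel': array([-0.00906945, -0.11533939, -0.16760443, -0.00927736, -0.08434715,
        0.01673854]), 'tau': array([ 2.52389778e-03, -3.41251445e+01, -3.03301370e+01,  7.20509654e-02,
        3.04312678e-02, -8.04670344e-05]), 'position': array([0.23438236, 0.49697921, 0.18444238]), 'eef_rot': array([-1.79888113e+02, -1.09627962e-02,  1.54746741e+02]), 'contact_force': array([-0.20145401, -0.60968692, -0.87109524]), 'wrist_torque': array([-0.00914517,  0.01583042, -0.02172601]), 'finger_force': 0.0, 'width': 0.09412373761203438}
```

View pics/scene0.png

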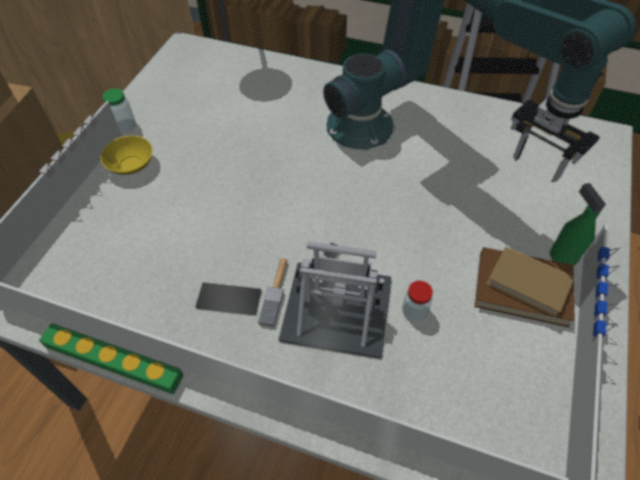

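View pics/side0.png

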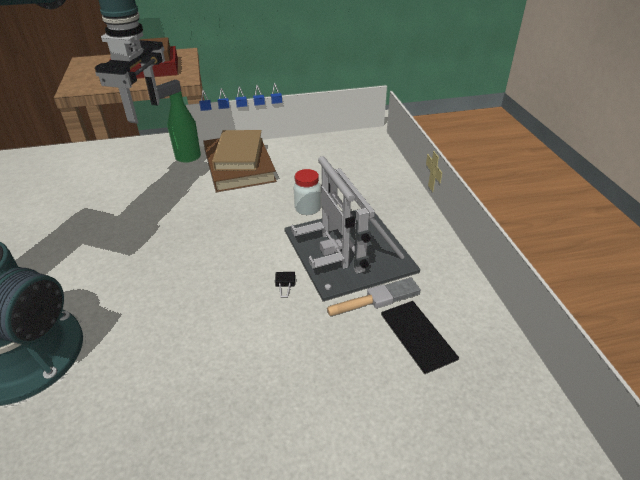

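The scene view shows the stand with its top bar from about (308,246) to (375,255), the jar at (419,297) and the brush at (273,293). The side view shows the top bar from about (322,162) to (350,208) and the clip at (285,280). Next I get the bar from depth.

```bash
cat >h.py <<'E'
import numpy as np
from scipy.spatial.transform import Rotation as R
def cloud(i):
    d=i["depth"]; v,u=np.indices(d.shape)
    p=np.stack([(u-i["cx"])/i["fx"]*d,(v-i["cy"])/i["fy"]*d,d],-1)
    return R.from_euler("xyz",i["attitude"],degrees=True).apply(p.reshape(-1,3)).reshape(p.shape)+i["eye"]
def bar(i,box,lo,hi):
    P=cloud(i);u0,u1,v0,v1=box;p=P[v0:v1,u0:u1][i["depth"][v0:v1,u0:u1]>0]
    q=p[(p[:,2]>lo)&(p[:,2]<hi)]
    m=np.median(q,0); q=q[np.linalg.norm(q-m,axis=1)<.11]; m=q.mean(0);w,V=np.linalg.eigh(np.cov((q-m)[:,:2].T))
    a=V[:,1]; s=(q-m)[:,:2]@a; t=(q-m)[:,:2]@V[:,0]
    c=m[:2]+a*(s.min()+s.max())/2+V[:,0]*(t.min()+t.max())/2
    print(len(q),"centre",c,"dir",np.degrees(np.arctan2(a[1],a[0])),"len",np.ptp(s),"wid",np.ptp(t),"z",q[:,2].min(),np.percentile(q[:,2],98),np.degrees(np.polyfit(s,q[:,2],1)[0]))
    return q
E
python3 - <<'E'
from h import *
for n,b in(("scene",(280,410,225,300)),("side",(300,400,140,260))):
    i=np.load(f"pics/{n}0.npz")
    bar(i,b,.185,.22)
    P=cloud(i)
    q=P[200:370,260:410] if n=="scene" else P[140:310,270:430]
    q=q.reshape(-1,3); k=(q[:,2]>.15)&(q[:,2]<.18); print("upright tops",q[k].mean(0),k.sum())
    k=(q[:,2]>.006)&(q[:,2]<.018); 
    import cv2
    print("plate",cv2.minAreaRect((q[k][:,:2]*1000).astype(np.float32)))
    if n=="side": print("desk z",P[350,250],"clip",P[278,285],"jar",P[178,306])
E
```

```text
523 centre [0.61025437 0.13321169] dir 99.25399248010696 len 0.1489236129849174 wid 0.018638536020270404 z 0.18513062808940772 0.2094164386053892 -0.04465651835817469
upright tops [0.64303209 0.13813918 0.16096549] 740
plate ((550.9195556640625, 101.61506652832031), (470.6397705078125, 364.8233642578125), 16.14849281311035)
472 centre [0.6063866 0.1330648] dir 99.53239126936698 len 0.1550969760234127 wid 0.016762579786398415 z 0.18516460449541094 0.21001181537884173 0.883782476083853
upright tops [0.6342291  0.1151295  0.16220418] 734
plate ((693.69921875, 276.2810363769531), (671.1231689453125, 400.7820739746094), 83.52275085449219)
desk z [ 0.40071647 -0.08217124  0.00040273] clip [0.4897978  0.06931727 0.01666115] jar [0.58126925 0.30227344 0.0971819 ]
```

Emit:
{"api": "drive_tool", "payload": {"increments": [[[0,0,3,-1,-0.3,-3,1],[0,0,9,-4.5,-1.5,-5.5,1],[0,0,15,-8.5,-3,-8,1],[0,0,22,-12.5,-4.3,-10,1],[0,0,29,-16.5,-5.7,-11,1],[0,0,36,-20.5,-7.1,-12,1],[0,0,43,-24.5,-8.5,-12,1],[0,0,50,-28.5,-9.8,-12,1]]]}}

```text
time_s: 0.9
position: [0.4516, 0.2858, 0.3057]
eef_rot: [180.0, -0.0, 104.5]
contact_force: [0.8, 0.3, 1.1]
width: 0.0941
finger_force: 0.0
```

```bash
cat >>h.py <<'E'
def togo(s,target,yaw=99.4):
    T=R.from_euler("xyz",s["eef_rot"],degrees=True); G=R.from_euler("xyz",[180,0,yaw],degrees=True)
    print(s["time_s"],s["position"],s["eef_rot"],s["contact_force"],s["width"],s["finger_force"])
    print("turn",(T.inv()*G).as_rotvec(degrees=True).round(2),"shift cm",(T.inv().apply(np.array(target)-s["position"])*100).round(2))
E
python3 -c "
from h import *
from workcell import robot
togo(robot.get_state(),[.608,.133,.30])"
```

```text
0.9 [0.45164224 0.28580627 0.30566045] [ 1.79974193e+02 -1.31827881e-02  1.04452407e+02] [0.82769819 0.31315978 1.12234732] 0.09414455022947912 0.0
turn [ 0.03 -0.01  5.05] shift cm [-18.7   11.33   0.57]
```

Emit:
{"api": "drive_tool", "payload": {"increments": [[[0,0,2,-4,2.4,0.2,1],[0,0,4,-8,4.8,0.4,1],[0,0,5,-12,7.2,0.5,1],[0,0,5,-15.5,9.4,0.5,1],[0,0,5,-17.8,10.8,0.5,1],[0,0,5,-18.5,11.3,0.5,1],[0,0,5,-18.5,11.3,0.5,1]]]}}

```text
time_s: 1.6
position: [0.6072, 0.1365, 0.2992]
eef_rot: [-179.9, -0.0, 99.7]
contact_force: [-1.0, 0.0, 0.5]
width: 0.094
finger_force: 0.0
```

```bash
python3 -c "
from h import *
from workcell import robot,optics
import cv2
togo(robot.get_state(),[.608,.133,.20])
i=optics.get_image('wrist');cv2.imwrite('pics/w1.png',i['color'][:,:,::-1]); np.savez('pics/w1.npz',**i)
print(i['eye'],i['attitude'],i['fx'],i['cx'],i['cy'])"
```

```text
1.6 [0.60721424 0.13650985 0.29919925] [-1.79869163e+02 -2.92185381e-02  9.96633104e+01] [-1.00895129  0.00486675  0.47500262] 0.09402963640699766 0.0
turn [-0.13 -0.03  0.26] shift cm [-0.36  0.04  9.92]
[0.59519888 0.21368045 0.49864214] [1.64569590e+02 1.21659945e-01 9.75318744e+00] 371.64829954431775 318.4092654439712 241.70241274742247
```

View pics/w1.png

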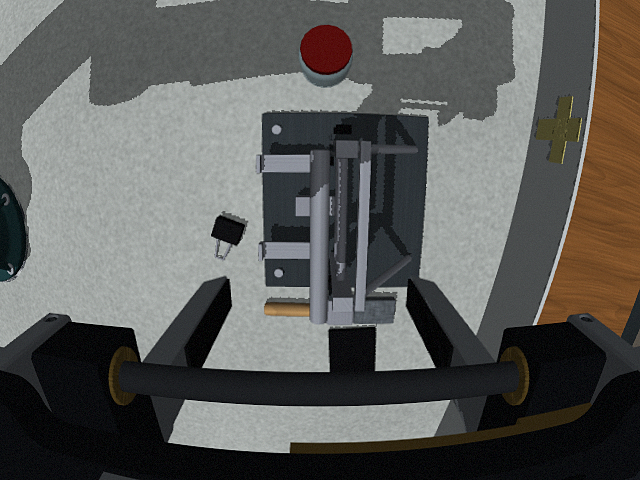

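The fisheye view shows the top bar at column ~319, centred between the fingers at ~222 and ~417, with nothing in the fingers' way below it. I descend.

Emit:
{"api": "drive_tool", "payload": {"increments": [[[0,0,0,-0.3,0,2,1],[0,0,0,-0.3,0,5,1],[0,0,0,-0.3,0,7.5,1],[0,0,0,-0.3,0,9,1],[0,0,0,-0.3,0,9.8,1],[0,0,0,-0.3,0,9.8,0.3],[0,0,0,-0.3,0,9.8,0.3],[0,0,0,-0.3,0,9.8,0.3]]], "newtons": 40}}

```text
time_s: 2.45
position: [0.6083, 0.1343, 0.2044]
eef_rot: [179.8, 0.0, 99.8]
contact_force: [-0.3, -0.1, 0.0]
width: 0.0733
finger_force: 0.0
```

Emit:
{"api": "drive_tool", "payload": {"increments": [[[0,0,0,0,0,0,0.0],[0,0,0,0,0,0,0],[0,0,0,0,0,0,0],[0,0,0,0,0,0,0]]], "newtons": 40}}

```text
time_s: 2.85
position: [0.6076, 0.134, 0.2026]
eef_rot: [180.0, -0.0, 99.7]
contact_force: [-0.1, -0.8, -0.7]
width: 0.0414
finger_force: 0.0
```

Emit:
{"api": "drive_tool", "payload": {"increments": [[[0,0,0,0,0,0.2,0],[0,0,0,0,0,0.2,0],[0,0,0,0,0,0.2,0],[0,0,0,0,0,0.2,0],[0,0,0,0,0,0.2,0]]]}}

```text
time_s: 3.35
position: [0.6075, 0.1341, 0.2005]
eef_rot: [180.0, -0.0, 99.7]
contact_force: [0.0, -0.4, -0.1]
width: 0.0023
finger_force: 0.0
```

Emit:
{"api": "drive_tool", "payload": {"increments": [[[0,0,0,0,0,0,0],[0,0,0,0,0,0,0]]]}}

```text
time_s: 3.55
position: [0.6075, 0.1341, 0.2005]
eef_rot: [180.0, -0.0, 99.7]
contact_force: [0.3, -0.7, -0.7]
width: 0.0005
finger_force: 0.0
```

The fingers closed on nothing, so I look.

```bash
python3 -c "
from h import *
from workcell import robot,optics
import cv2
i=optics.get_image('side');np.savez('pics/side1.npz',**i);a=i['color'][120:300,260:440,::-1]
j=optics.get_image('scene');np.savez('pics/scene1.npz',**j);b=j['color'][180:360,250:430,::-1]
cv2.imwrite('pics/c1.png',cv2.resize(np.hstack([a,b]),(800,400),interpolation=cv2.INTER_CUBIC))
togo(robot.get_state(),[.608,.133,.20])"
```

```text
3.65 [0.60749302 0.13411758 0.20047883] [ 1.79997162e+02 -4.29258656e-03  9.97457245e+01] [-0.77371221 -0.82695965 -0.13264242] 0.000494017716164604 0.0
turn [ 0.   -0.    0.35] shift cm [-0.12  0.03  0.05]
```

View pics/c1.png

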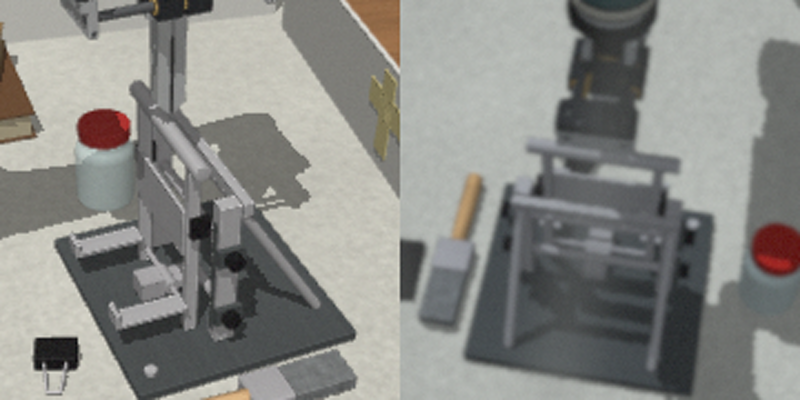

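The crop shows the closed fingers farther off than the bar in both views: side crop about (170,90), scene crop about (590,150). So they aren't on the bar. I measure fingers and bar in the depth.

```bash
python3 - <<'E'
from h import *
for n,b in(("side",(260,440,90,300)),("scene",(250,430,130,300))):
    i=np.load(f"pics/{n}1.npz"); o=np.load(f"pics/{n}0.npz")
    P=cloud(i);O=cloud(o); d=abs(i["depth"]-o["depth"])>.03
    m=np.zeros_like(d); m[b[2]:b[3],b[0]:b[1]]=1
    for lo in np.arange(.16,.34,.02):
        k=d&m&(P[...,2]>lo)&(P[...,2]<lo+.02); q=P[k]
        if len(q): print(n,lo.round(2),len(q),np.percentile(q,[5,50,95],axis=0).round(3)[:,:2].tolist(),np.argwhere(k).mean(0).round())
    k=~d&m&(P[...,2]>.185)&(P[...,2]<.22)
    q=P[k];print("bar",len(q),np.percentile(q,[2,50,98],axis=0).round(3).tolist())
E
python3 -c "
from h import *
i=np.load('pics/w1.npz');d=i['depth'];v=np.arange(150,330,20)
# fisheye: treat depth along optical axis
for c in (319,):
  for r in v:
    x,y=c-i['cx'],r-i['cy'];rr=np.hypot(x,y);t=rr/i['fx'];z=d[r,c];p=np.array([x/rr*np.tan(t)*z,y/rr*np.tan(t)*z,z])
    print(r,z,R.from_euler('xyz',i['attitude'],degrees=True).apply(p)+i['eye'])
"
```

```text
side 0.16 2 [[0.613, 0.075], [0.633, 0.077], [0.653, 0.079]] [206. 354.]
side 0.2 3 [[0.608, 0.061], [0.612, 0.095], [0.612, 0.121]] [186. 342.]
side 0.22 98 [[0.595, 0.122], [0.608, 0.126], [0.618, 0.133]] [165. 336.]
side 0.24 149 [[0.594, 0.122], [0.605, 0.126], [0.619, 0.137]] [157. 335.]
side 0.26 160 [[0.594, 0.123], [0.605, 0.125], [0.621, 0.14]] [147. 335.]
side 0.28 168 [[0.594, 0.122], [0.605, 0.125], [0.619, 0.138]] [138. 335.]
side 0.3 100 [[0.54, 0.106], [0.603, 0.125], [0.62, 0.138]] [130. 333.]
side 0.32 792 [[0.528, 0.09], [0.605, 0.105], [0.685, 0.149]] [121. 338.]
bar 458 [[0.591, 0.058, 0.188], [0.607, 0.116, 0.206], [0.624, 0.202, 0.21]]
scene 0.16 1 [[0.656, 0.106], [0.656, 0.106], [0.656, 0.106]] [272. 322.]
scene 0.18 1 [[0.602, 0.191], [0.602, 0.191], [0.602, 0.191]] [259. 367.]
scene 0.2 3 [[0.611, 0.117], [0.614, 0.137], [0.616, 0.17]] [251. 344.]
scene 0.3 46 [[0.628, 0.118], [0.631, 0.139], [0.691, 0.171]] [234. 339.]
scene 0.32 389 [[0.591, 0.106], [0.632, 0.146], [0.691, 0.173]] [227. 342.]
bar 448 [[0.596, 0.063, 0.19], [0.613, 0.139, 0.204], [0.626, 0.204, 0.209]]
150 0.28400627 [0.59615981 0.20714018 0.20583962]
170 0.28596646 [0.59881098 0.19174174 0.20811889]
190 0.29043975 [0.60149833 0.17613001 0.20785079]
210 0.29504356 [0.60423162 0.16025661 0.20752063]
230 0.298073 [0.60696134 0.14441469 0.20881498]
250 0.3035374 [0.60985411 0.12762406 0.207849  ]
270 0.30611145 [0.61268566 0.11120431 0.2097777 ]
290 0.3138608 [0.61592802 0.0923903  0.20700809]
310 0.31740442 [0.61903447 0.07438557 0.20837498]
```

```bash
python3 - <<'E'
from h import *
for n,b in(("side",(90,170,20,125)),("scene",(500,610,90,185))):
    P=cloud(np.load(f"pics/{n}0.npz"))[b[2]:b[3],b[0]:b[1]].reshape(-1,3)
    q=P[(np.hypot(P[:,0]-.234,P[:,1]-.497)<.12)&(P[:,2]>.05)]
    print(n,len(q),np.histogram(q[:,2],np.arange(.1,.42,.02)), np.sort(q[:,2])[[0,3,8,15]])
i=np.load("pics/side1.npz");P=cloud(i)
for v in range(128,190,4): print(v,P[v,330:346,2].round(3).tolist()[::3],P[v,336].round(3))
E
```

```text
side 3744 (array([  0,   0,   0,   0,  14, 134, 166, 168, 172, 130, 469, 555, 808,
       275, 403]), array([0.1 , 0.12, 0.14, 0.16, 0.18, 0.2 , 0.22, 0.24, 0.26, 0.28, 0.3 ,
       0.32, 0.34, 0.36, 0.38, 0.4 ])) [0.19267319 0.194064   0.19684172 0.20157506]
scene 3815 (array([   0,    0,    0,    0,    0,   66,  102,   99,  103,   37,  387,
        615, 1115,  111,  344]), array([0.1 , 0.12, 0.14, 0.16, 0.18, 0.2 , 0.22, 0.24, 0.26, 0.28, 0.3 ,
       0.32, 0.34, 0.36, 0.38, 0.4 ])) [0.20301701 0.20524395 0.20825297 0.20968272]
128 [0.324, 0.326, 0.325, 0.309, 0.309, 0.008] [0.6   0.098 0.325]
132 [0.303, 0.304, 0.304, 0.302, 0.3, 0.003] [0.606 0.123 0.304]
136 [0.295, 0.295, 0.295, 0.294, 0.293, 0.0] [0.607 0.125 0.295]
140 [0.287, 0.288, 0.287, 0.286, 0.284, 0.001] [0.607 0.123 0.287]
144 [0.279, 0.28, 0.28, 0.278, 0.277, 0.0] [0.606 0.122 0.28 ]
148 [0.271, 0.271, 0.271, 0.269, 0.268, 0.0] [0.607 0.123 0.271]
152 [0.261, 0.263, 0.262, 0.259, 0.259, 0.004] [0.607 0.125 0.262]
156 [0.254, 0.253, 0.254, 0.252, 0.252, 0.001] [0.607 0.123 0.254]
160 [0.245, 0.245, 0.247, 0.245, 0.241, 0.002] [0.607 0.121 0.247]
164 [0.235, 0.238, 0.236, 0.233, 0.234, 0.002] [0.608 0.125 0.236]
168 [0.209, 0.228, 0.229, 0.226, 0.001, 0.001] [0.607 0.122 0.229]
172 [0.207, 0.209, 0.205, 0.164, 0.166, 0.001] [0.613 0.146 0.205]
176 [0.201, 0.208, 0.21, 0.206, 0.165, 0.166] [0.608 0.124 0.21 ]
180 [0.15, 0.202, 0.206, 0.208, 0.208, 0.166] [0.606 0.117 0.206]
184 [0.729, 0.137, 0.203, 0.206, 0.21, 0.206] [0.603 0.107 0.203]
188 [0.131, 0.127, 0.127, 0.202, 0.207, 0.209] [0.628 0.204 0.127]
```

At the start pose too, the seen fingertips were at z≈0.197 where the readout implies 0.165. So the true tool sits about 32 mm higher than reported, and the fingers closed just above the bar. Lateral agrees. To have the grasp point on the bar, the reported z must be ≈0.168. I reopen and go lower.

Emit:
{"api": "drive_tool", "payload": {"increments": [[[0,0,0,0,0,-1,0.7],[0,0,0,0,0,-1,0.7],[0,0,0,0,0,-1,0.7],[0,0,0,0,0,-1,0.7],[0,0,0,0,0,-1,0.7],[0,0,0,0,0,-1,0.7],[0,0,0,0,0,-1,0.7]]]}}

```text
time_s: 4.35
position: [0.6074, 0.1341, 0.2103]
eef_rot: [-180.0, -0.0, 99.7]
contact_force: [0.2, -0.1, -0.1]
width: 0.0529
finger_force: 0.0
```

Emit:
{"api": "drive_tool", "payload": {"increments": [[[0,0,0,0,0,0.8,0.7],[0,0,0,0,0,1.6,0.7],[0,0,0,0,0,2.4,0.7],[0,0,0,0,0,3.2,0.7],[0,0,0,0,0,4,0.7],[0,0,0,0,0,4.2,0.7],[0,0,0,0,0,4.2,0.7]]]}}

```text
time_s: 5.05
position: [0.6071, 0.1341, 0.1677]
eef_rot: [-179.9, -0.0, 99.7]
contact_force: [-0.0, 0.8, 0.3]
width: 0.0659
finger_force: 0.0
```

Emit:
{"api": "drive_tool", "payload": {"increments": [[[0,0,0,0,0,0,0],[0,0,0,0,0,0,0],[0,0,0,0,0,0,0],[0,0,0,0,0,0,0],[0,0,0,0,0,0,0],[0,0,0,0,0,0,0],[0,0,0,0,0,0,0],[0,0,0,0,0,0,0]]]}}

```text
time_s: 5.85
position: [0.6078, 0.1342, 0.1685]
eef_rot: [179.9, -0.0, 99.7]
contact_force: [2.1, 0.1, -1.0]
width: 0.0148
finger_force: 40.0
```

```bash
python3 - <<'E'
from h import *
from workcell import robot,optics
import cv2
i=optics.get_image('side');np.savez('pics/side2.npz',**i);a=i['color'][120:300,260:440,::-1]
j=optics.get_image('scene');b=j['color'][180:360,250:430,::-1]
cv2.imwrite('pics/c2.png',cv2.resize(np.hstack([a,b]),(800,400),interpolation=cv2.INTER_CUBIC))
togo(robot.get_state(),[.608,.133,.168])
E
```

```text
5.95 [0.60782745 0.13415016 0.16849723] [ 1.7995363e+02 -6.2401031e-03  9.9737215e+01] [ 1.92808024  0.32044406 -1.16811449] 0.01465861737294021 39.996711015701294
turn [ 0.05 -0.01  0.34] shift cm [-0.12 -0.    0.05]
```

View pics/c2.png

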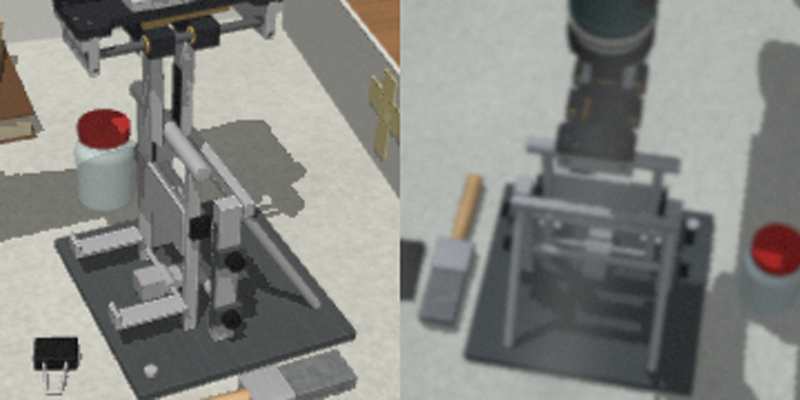

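The side crop shows the fingers straddling the bar at about (165,110), with 40 N grip. I try a gentle lift.

Emit:
{"api": "drive_tool", "payload": {"increments": [[[0,0,0,0,0,-0.2,0],[0,0,0,0,0,-0.5,0],[0,0,0,0,0,-1,0],[0,0,0,0,0,-1.5,0],[0,0,0,0,0,-1.5,0],[0,0,0,0,0,-1.5,0]]]}}

```text
time_s: 6.55
position: [0.6078, 0.1342, 0.1823]
eef_rot: [-180.0, -0.0, 99.7]
contact_force: [4.7, 0.6, -8.2]
width: 0.015
finger_force: 40.0
```

```bash
python3 - <<'E'
from h import *
from workcell import robot,optics
for n,b in(("scene",(280,410,215,300)),("side",(300,400,120,260))):
    i=dict(optics.get_image(n)); bar(i,b,.195,.23)
togo(robot.get_state(),[.608,.133,.168])
E
```

```text
272 centre [0.61410863 0.13589872] dir 99.20185707842343 len 0.14489694888371113 wid 0.027605681484241223 z 0.19501100966025287 0.22274558082451368 0.41089122536992956
529 centre [0.60798664 0.13156815] dir 100.3522333756513 len 0.15084257485804525 wid 0.039965549625002456 z 0.19522064538587014 0.2293055930689682 1.1572555422637334
6.65 [0.60778734 0.13416615 0.18234072] [-1.79988660e+02 -9.64279507e-03  9.97439607e+01] [ 5.30058766  0.16763597 -7.392939  ] 0.014801572408311212 39.99489068984985
turn [-0.01 -0.01  0.34] shift cm [-0.12  0.    1.43]
```

Emit:
{"api": "drive_tool", "payload": {"increments": [[[0,0,0,0,0.05,-0.5,0],[0,0,0,0,0.1,-1.3,0],[0,0,0,0,0.1,-2.1,0],[0,0,0,0,0.1,-2.9,0],[0,0,0,0,0.1,-3.7,0],[0,0,0,0,0.1,-4.5,0],[0,0,0,0,0.1,-5.2,0],[0,0,0,0,0.1,-5.6,0]]]}}

```text
time_s: 7.45
position: [0.6078, 0.1342, 0.2406]
eef_rot: [-180.0, -0.0, 99.7]
contact_force: [-1.1, -0.3, -7.8]
width: 0.0144
finger_force: 40.0
```

Emit:
{"api": "drive_tool", "payload": {"increments": [[[0,0,0,0,0,-0.5,0],[0,0,0,0,0,-1.3,0],[0,0,0,0,0,-2.1,0],[0,0,0,0,0,-2.9,0],[0,0,0,0,0,-3.7,0],[0,0,0,0,0,-4.5,0],[0,0,0,0,0,-5.2,0],[0,0,0,0,0,-5.6,0]]]}}

```text
time_s: 8.25
position: [0.6078, 0.1342, 0.2968]
eef_rot: [-180.0, 0.0, 99.7]
contact_force: [-5.1, -1.5, -7.7]
width: 0.015
finger_force: 40.0
```

Emit:
{"api": "drive_tool", "payload": {"increments": [[[0,0,0,0,0,-0.3,0],[0,0,0,0,0,-0.3,0],[0,0,0,0,0,-0.3,0]]]}}

```text
time_s: 8.55
position: [0.6079, 0.1341, 0.2999]
eef_rot: [-180.0, 0.0, 99.7]
contact_force: [-5.6, -1.1, -6.3]
width: 0.015
finger_force: 40.0
```

```bash
python3 - <<'E'
from h import *
from workcell import robot,optics
import cv2
i=optics.get_image('side');a=i['color'][80:290,270:410,::-1]
j=optics.get_image('scene');b=j['color'][180:360,270:410,::-1]
cv2.imwrite('pics/c3.png',np.hstack([cv2.resize(a,(400,600),interpolation=2),cv2.resize(b,(400,600),interpolation=2)]))
bar(i,(300,400,90,220),.29,.35)
togo(robot.get_state(),[.608,.133,.168])
E
```

```text
795 centre [0.60820632 0.13138032] dir 100.11226207730633 len 0.15163150063032277 wid 0.041147932213639354 z 0.2900445280748374 0.3485152907779152 -0.09748011859824442
8.65 [0.60785888 0.13416485 0.29988709] [1.79999427e+02 3.30530737e-03 9.97406560e+01] [-5.34060346 -1.46348901 -5.73015406] 0.014868759308550068 39.995423555374146
turn [0.   0.   0.34] shift cm [-1.200e-01 -1.000e-02  1.319e+01]
```

View pics/c3.png

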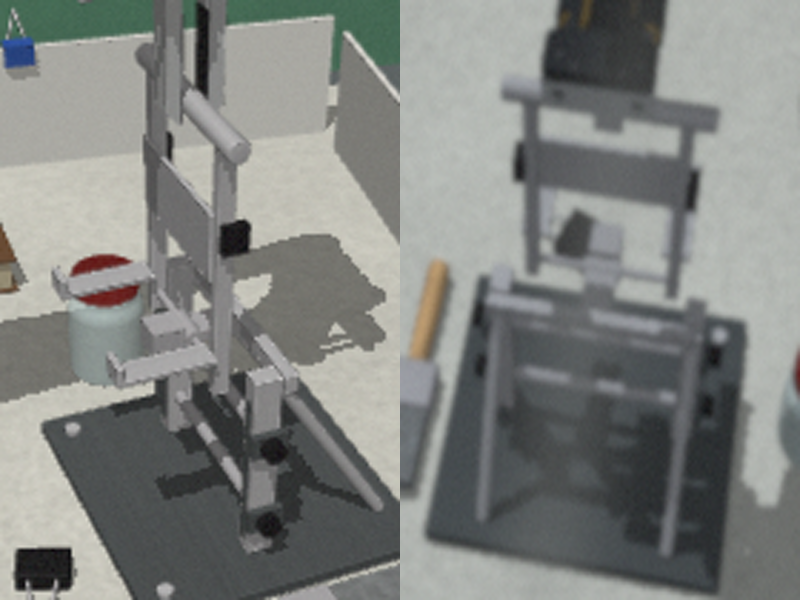

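The rest is up about 131 mm. In the side crop the pawl is at about (180,320), clear above the upper rung, with its arm level. I lower it slowly.

Emit:
{"api": "drive_tool", "payload": {"increments": [[[0,0,0,0,-0.05,0.2,0],[0,0,0,0,-0.05,0.6,0],[0,0,0,0,-0.05,1.1,0],[0,0,0,0,-0.05,1.6,0],[0,0,0,0,-0.05,2.1,0],[0,0,0,0,-0.05,2.6,0],[0,0,0,0,-0.05,2.9,0],[0,0,0,0,-0.05,3,0]]]}}

```text
time_s: 9.45
position: [0.6078, 0.1342, 0.2677]
eef_rot: [-179.9, -0.0, 99.7]
contact_force: [-5.3, -0.6, -6.3]
width: 0.0152
finger_force: 40.0
```

Emit:
{"api": "drive_tool", "payload": {"increments": [[[0,0,0,0,0,0.1,0],[0,0,0,0,0,0.2,0],[0,0,0,0,0,0.2,0]]]}}

```text
time_s: 9.75
position: [0.6079, 0.1342, 0.2665]
eef_rot: [-180.0, -0.0, 99.7]
contact_force: [-4.5, -0.6, -6.4]
width: 0.0148
finger_force: 40.0
```

Emit:
{"api": "drive_tool", "payload": {"increments": [[[0,0,0,0,0,0.1,0],[0,0,0,0,0,0.2,0]]]}}

```text
time_s: 9.95
position: [0.6079, 0.1342, 0.2647]
eef_rot: [180.0, -0.0, 99.7]
contact_force: [-5.3, -1.6, -5.6]
width: 0.0153
finger_force: 40.0
```

Emit:
{"api": "drive_tool", "payload": {"increments": [[[0,0,0,0,0,0.1,0],[0,0,0,0,0,0.15,0]]]}}

```text
time_s: 10.15
position: [0.6079, 0.1342, 0.2634]
eef_rot: [180.0, -0.0, 99.7]
contact_force: [-5.5, -1.0, -3.4]
width: 0.0149
finger_force: 40.0
```

Emit:
{"api": "drive_tool", "payload": {"increments": [[[0,0,0,0,0,0.05,0],[0,0,0,0,0,0.05,0]]]}}

```text
time_s: 10.35
position: [0.6079, 0.1342, 0.2634]
eef_rot: [179.9, 0.0, 99.7]
contact_force: [-6.4, -1.4, -4.7]
width: 0.0147
finger_force: 40.0
```

Emit:
{"api": "drive_tool", "payload": {"increments": [[[0,0,0,0,0,0.05,0],[0,0,0,0,0,0.05,0]]]}}

```text
time_s: 10.55
position: [0.6079, 0.1342, 0.2633]
eef_rot: [179.9, 0.0, 99.7]
contact_force: [-5.3, -1.0, -3.2]
width: 0.0148
finger_force: 40.0
```

Seated: the height has stopped at 0.2634 (rest ≈ 0.095) while the force rises. Now I push in small steps.

Emit:
{"api": "drive_tool", "payload": {"increments": [[[0,0,0,0,0,0.1,0],[0,0,0,0,0,0.2,0],[0,0,0,0,0,0.2,0]]]}}

```text
time_s: 10.85
position: [0.608, 0.1342, 0.2632]
eef_rot: [179.8, 0.0, 99.7]
contact_force: [-7.4, -1.4, 0.7]
width: 0.0153
finger_force: 40.0
```

Emit:
{"api": "drive_tool", "payload": {"increments": [[[0,0,0,0,0,0.1,0],[0,0,0,0,0,0.15,0],[0,0,0,0,0,0.15,0]]]}}

```text
time_s: 11.15
position: [0.6081, 0.1342, 0.2631]
eef_rot: [179.7, 0.0, 99.7]
contact_force: [-8.1, -1.8, 3.5]
width: 0.0152
finger_force: 40.0
```

Emit:
{"api": "drive_tool", "payload": {"increments": [[[0,0,0,0,0,0.1,0],[0,0,0,0,0,0.2,0],[0,0,0,0,0,0.3,0],[0,0,0,0,0,0.3,0],[0,0,0,0,0,0.3,0]]]}}

```text
time_s: 11.65
position: [0.6082, 0.1342, 0.2629]
eef_rot: [179.5, 0.0, 99.7]
contact_force: [-8.3, -1.5, 10.8]
width: 0.0146
finger_force: 40.0
```

Emit:
{"api": "drive_tool", "payload": {"increments": [[[0,0,0,0,0,0.1,0],[0,0,0,0,0,0.2,0],[0,0,0,0,0,0.2,0],[0,0,0,0,0,0.2,0],[0,0,0,0,0,0.2,0]]]}}

```text
time_s: 12.15
position: [0.6083, 0.1342, 0.2627]
eef_rot: [179.4, 0.0, 99.7]
contact_force: [-11.2, -1.3, 14.2]
width: 0.0152
finger_force: 40.0
```

The push reads 14 N at the wrist, about 20 N on the pawl with the weight. I relax, then open.

Emit:
{"api": "drive_tool", "payload": {"increments": [[[0,0,0,0,0,-0.2,0],[0,0,0,0,0,-0.4,0],[0,0,0,0,-0.1,-0.6,0],[0,0,0,0,-0.2,-0.65,0],[0,0,0,0,-0.2,-0.65,0],[0,0,0,0,-0.2,-0.65,0]]]}}

```text
time_s: 12.75
position: [0.6081, 0.1342, 0.263]
eef_rot: [179.5, 0.0, 99.7]
contact_force: [1.7, 0.8, 5.9]
width: 0.0147
finger_force: 40.0
```

```bash
python3 - <<'E'
from h import *
from workcell import robot,optics
import cv2
i=optics.get_image('side');a=i['color'][80:290,270:410,::-1]
j=optics.get_image('scene');b=j['color'][180:360,270:410,::-1]
cv2.imwrite('pics/c4.png',np.hstack([cv2.resize(a,(400,600),interpolation=2),cv2.resize(b,(400,600),interpolation=2)]))
togo(robot.get_state(),[.608,.133,.263])
E
```

```text
12.85 [0.60806093 0.13420946 0.26304218] [1.79531347e+02 8.80332960e-04 9.97479547e+01] [0.31764218 1.00059596 6.38344388] 0.01490711385466159 39.99924838542938
turn [ 0.47 -0.    0.35] shift cm [-0.12 -0.03  0.  ]
```

View pics/c4.png

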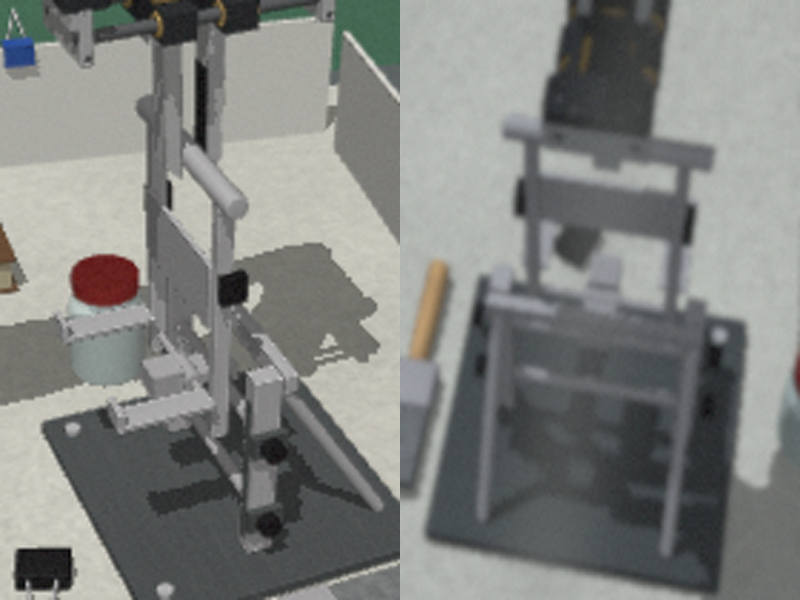

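The pawl rests over the upper rung (side crop about (165,370)) and the neighbours are unmoved. I release and back off upward.

Emit:
{"api": "drive_tool", "payload": {"increments": [[[0,0,0,0,0,-0.2,0],[0,0,0,0,0,-0.2,0.5],[0,0,0,0,0,-0.2,0.5],[0,0,0,0,0,-0.2,0.5],[0,0,0,0,0,-0.2,0.5],[0,0,0,0,0,-0.2,0.5],[0,0,0,0,0,-0.2,0.5],[0,0,0,0,0,-0.2,0.5]]]}}

```text
time_s: 13.65
position: [0.606, 0.1338, 0.2619]
eef_rot: [-180.0, -0.0, 99.7]
contact_force: [0.4, 1.2, 0.1]
width: 0.0468
finger_force: 0.0
```

Emit:
{"api": "drive_tool", "payload": {"increments": [[[0,0,0,0,0,0,0.5],[0,0,0,0,0,-1,0.5],[0,0,0,0,0,-3,0.5],[0,0,0,0,0,-5,0.5],[0,0,0,0,0,-7,0.5],[0,0,0,0,0,-8,0.5],[0,0,0,0,0,-8,0.5],[0,0,0,0,0,-8,0.5]]]}}

```text
time_s: 14.45
position: [0.606, 0.1338, 0.3415]
eef_rot: [-180.0, -0.0, 99.7]
contact_force: [-0.1, -0.1, 0.6]
width: 0.0469
finger_force: 0.0
```

```bash
python3 - <<'E'
from h import *
from workcell import robot,optics
import cv2
i=optics.get_image('side');a=i['color'][80:290,270:410,::-1]
j=optics.get_image('scene');b=j['color'][180:360,270:410,::-1]
cv2.imwrite('pics/c5.png',np.hstack([cv2.resize(a,(400,600),interpolation=2),cv2.resize(b,(400,600),interpolation=2)]))
bar(i,(300,400,90,230),.28,.312)
togo(robot.get_state(),[.608,.133,.263])
E
```

```text
508 centre [0.60769306 0.13154024] dir 99.61669534542554 len 0.15336724868422424 wid 0.017681973259329038 z 0.28016307827085957 0.3043479425413227 0.6972759955976893
14.55 [0.60571731 0.13379087 0.34046964] [-1.79855249e+02 -9.45510856e-03  9.97440884e+01] [-0.43696732 -0.01708974 -0.36547783] 0.046925923270343964 0.0
turn [-0.14 -0.01  0.34] shift cm [-0.12  0.23  7.75]
```

View pics/c5.png

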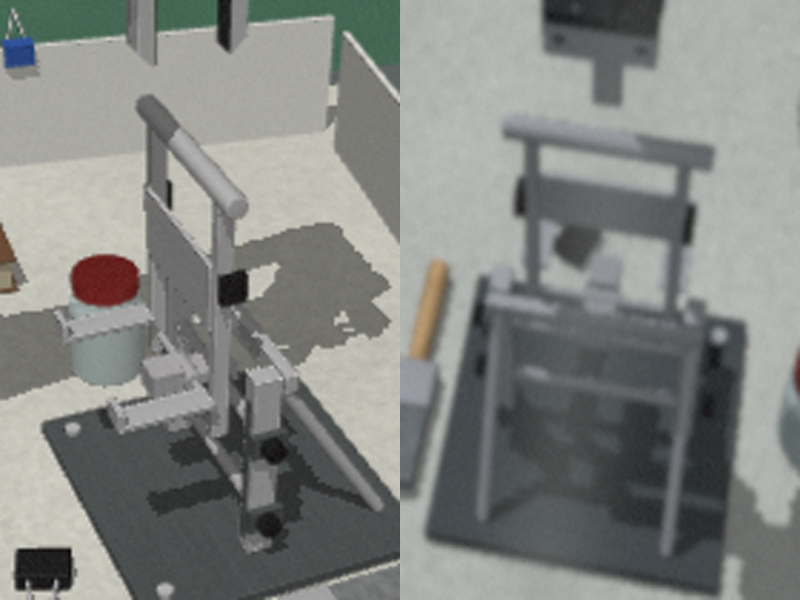

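The rest hangs by itself: bar top at 0.304 against 0.2095 at the start, so about 95 mm up. The gripper is clear above it.

```bash
python3 -c "
from workcell import sign_off
print(sign_off())"
```

```text
the job is handed in; nothing more can be done
None
```

The job is handed in: the book rest hangs on the upper rung about 95 mm up, was proved with a 14 N push (about 20 N on the pawl by my estimate), and has been let go; the jar, brush, clip and phone look unmoved.

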